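# Clip the sprung test hook onto a board's terminal post

### The arm

A 6-joint arm with a two-finger parallel gripper is mounted at the origin on the work surface. World frame = base frame: x ahead of the robot, y to its left, z up, the work surface at z = 0. Lengths are in m, angles in degrees, forces in N, time in s.
With the tool pointing down it reaches from about 0.225 to 0.875 m from the base axis. Payload 3.4 kg.
Tool frame: the origin (TCP) lies at the very end of the fingers, on their centre line; the grasp point (between the pads) lies 19 mm behind it; z points along the fingers, y is the line along which they close (so a half turn about z gives the same grasp; the last joint's range is limited). The gripper opens to 85 mm and grips with 20 to 120 N. Pads are 22 mm wide; open, the fingers measure 114 mm over their backs; the gripper's body (76 mm by 85 mm) begins 54 mm behind the grasp point. The pads swing forward as they close: fully open they stand 13 mm farther back than shut.
Start: joints at [61.364, 15.808, 86.224, -0, 77.962, -6.933], TCP at [0.213, 0.534, 0.231] pointing down, gripper open.
Joint ranges: [-165.64, 165.64], [-43.16, 119.46], [12.63, 154.43], [-67.54, 247.53], [6.08, 155.33], [-154.97, 154.97]. Speed limits (degrees/s): [147.25, 147.25, 180, 180, 180, 180].

### API

Orientations are given as [roll, pitch, yaw] about the fixed x, y, z axes, in that order (R = Rz(yaw) Ry(pitch) Rx(roll)).
In Python, from workcell import env gives the robot as it stands.
- The arm moves only by the shell command python3 -m crank 'ROWS'. ROWS is JSON, a list of rows, each an object of numbers: "dx", "dy", "dz": the shift along the world's x, y, z in mm; "twist": the turn about the world's z in rad; "grip": the closure, from -1 (fully open) to 1 (shut), so that 0 is half open. A call has 1 to 5 rows; each row is the pose to reach, as a shift and turn from the pose commanded when the call began; what a row does not reach only later rows make up. A row lasts 1/8 s, in which the tool goes at most 62.5 mm and 10.7 degrees, less where a joint would pass 70% of its speed; a pose out of reach is approached as far as the arm can. A call with a gripper value outside its range is refused whole. The fingers move at their own pace and stop on an object; the grip force is fixed at half the most. Time passes only in rows, so rows that repeat a pose let the fingers close. It gives the time, the measured TCP pose, the force, the opening and the grip force at its end, in the units of the state.
- env.observe(): the state, without advancing time (a new reading comes with each control period).
- env.read_camera(name): name is "scene" or "top" or "wrist"; returns the picture (384x512x3 uint8, red, green, blue); there is no depth.
- env.camera_params(name): a dict with "fov_y" (degrees; the focal length in pixels is half the picture's height over the tangent of half this angle, whatever the lens; pixels are square), "cx", "cy" (the principal point, pixels), "k1" (the pictures are not rectified: a ray, as slopes to the right and down, at radius r is drawn at 1 + k1 r^2 times it, then the intrinsics apply), "xyz" and "rotation" of the camera in the world. Camera axes: x right, y down, z forward; pixel columns grow to the right and rows downward; lengths in m; the calibration is good to about 2 mm. A picture is of the moment at which its call begins: read the wrist's pose just before it. camera_params takes no time and is no camera call; for the wrist camera it gives the pose at the moment of the call.
- env.sign_off(): hands the job in; it is judged then, once.
Trained networks look in the newest picture that a camera, given by its name, has taken for a name from the list of things; names that differ only in an ending like _2 or _b are one class to them, and where a whole thing is asked for, a point or a joint stands for the part that bears it (a point fixed in the world has none). Each returns a list of dicts, best first, with "confidence" (0 to 1); they miss things now and then, are a little off and sometimes report something else, mostly with a low value. They report only what shows in the picture. A call takes as long as a camera call.
- env.recognise(camera, thing): "point" ([x, y, z] in m, in world coordinates, good to about 4 mm: the middle of the surface that is visible of it).
- env.pinpoint(camera, thing): "point" ([x, y, z] in m, in world coordinates, good to about 4 mm: a listed point, or the origin of a listed thing).
The state is a dict: "time": time; "q": joint angles; "dq": joint speeds; "tau": joint torques, N m; "eef_pos": TCP position; "orientation": TCP orientation; "contact_force": force on the tool from outside, world axes, zero at the start; "moment": the same for the moment, N m; "gripper_width": finger opening in m; "grip_force": force on a finger pad.
Only numpy, scipy, OpenCV 4.12 (cv2) and the standard library are available. Lean on these libraries where they do the work, as an engineer would, in place of code of your own. Each camera call takes 0.05 s, during which the arm holds its last target. There are 200 camera calls.

### The job

Clip the hook of the test probe onto the brass terminal post of the circuit board: press the red plunger down so that the hook drops below the post, keep it down while you slide the probe along its rails until you feel it meet the post, then let it go so that it catches the post and stays there by itself. Be gentle, so that the board's sprung tray is hardly shoved along, and leave the other things on the table where they lie.

Things in the scene. Friction and masses are not known exactly. Their poses are not given: they have to be found in the camera images.
- probe_stand: Fixed test stand: aluminium base 130 x 340 mm, 12 mm thick, a grey pillar 124 mm tall at each end (y = -155, +155 mm), two rails between them with the black probe carriage. Origin: middle of the underside, on the table. +y: along the rails, the way the carriage slides out from home; +z up; the board lies on the -x side.
- pad (a point): Middle of the top face of the red plunger pad (52 x 52 mm), the highest part of the stand; it moves with carriage and plunger. At rest at home it is at x 0, y -75, z 158 mm of the stand. On the pad's +y edge stands a thumb wall: inner face 26 mm from this point, 6 mm thick, 52 mm wide, 16 mm high. Press on the pad and push against the wall.
- hook (a point): The hook below the pad: middle of the top face of its foot, 92 mm below the pad point and 19 mm further along +y. The foot (14 mm wide, 6 mm thick) points to +y from a shank 12 mm square under the pad; at its end is an upturned lip 9 mm high, 6 mm thick. The pocket between shank and lip is 26 mm wide (13 mm either side of this point).
- plate (a point): Middle of the top edge of the white upright plate (100 mm wide, 12 mm thick, top 92 mm above the table) on the board's tray. From it the brass post sticks out level towards the stand's +x, 14 mm thick, over the whole hook's width, its axis 63 mm above the table. It is clamped anywhere within 26 mm of this point along y: exactly where is not measured, it must be seen or felt.
- plunger (a joint): How far plunger and hook are pressed down (m): 0 at rest, 0.030 on the stop. Sprung: about 3 N to start it, about 9 N on the stop; comes up by itself. At rest the hook is too high to pass the post; its lip clears under the post from about 0.019 on. With the post caught in the hook it stays at about 0.010.
- carriage (a joint): How far the probe carriage has slid from home along the stand's +y (m), 0 to 0.14. A weak spring (1.5 N at home, 0.12 N more per 10 mm) draws it home when let go. With the plunger down, the shank meets the post between 0.046 and 0.098, depending on where the post is clamped; the caught hook may settle up to 14 mm back from there.
- board_tray (a joint): How far the board's tray, with plate and post, is shoved along the stand's y (m): 0 untouched. It is stiffly sprung, 4 N per mm, and comes back by itself.
- tape_roll: Bystander: ochre roll of tape lying flat, 92 mm across, 24 mm high; origin under its centre.
- led_strip: Bystander: loose aluminium light strip 190 x 18 x 6 mm; origin under its centre.
- cleaner: Bystander: clear bottle with blue cap, 56 mm across, 150 mm tall; origin under its centre.
- screw_dish: Bystander: steel dish 90 mm across, 30 mm high; origin under its centre.
- driver: Bystander: screwdriver with orange handle, 190 mm long, lying flat; origin under its middle.
- brush: Bystander: brush with wooden handle, 170 mm long, lying flat; origin under its middle.
- heatsink: Bystander: finned aluminium heat sink 70 x 50 x 32 mm; origin under its centre.

How it is judged (in metres and radians):
On the way:
1. the plunger is pressed down and, still pressed, the probe is slid out towards the post (value of joint plunger above 0.019 m and value of joint carriage above 0.026 m), for 0.1 s.
At the end, for the whole second after the job is handed in: The plunger, let go and at rest, is held at 6 to 14 mm by the post in its hook, the carriage stays more than 26 mm out from home against its spring, and the tray is within 3 mm of its place (value of joint plunger between 0.006 and 0.014 m and value of joint carriage above 0.026 m and velocity of joint carriage between -0.01 and 0.01 m/s and velocity of joint plunger between -0.01 and 0.01 m/s and value of joint board_tray between -0.003 and 0.003 m); the robot touches nothing.
It fails at once if the board's tray is shoved more than 7 mm along (about 28 N on the post) (value of joint board_tray above 0.007 m or value of joint board_tray below -0.007 m).
It fails at once if a bystander is moved by more than 30 mm (distance of any of tape_roll, led_strip, cleaner, screw_dish, driver, brush, heatsink from where it was at the start of the episode above 0.03 m).
It also fails if it takes over 64 s, if anything falls off the work surface, if the arm or the gripper's body presses on something with over 40 N, if the wrist force passes 120 N, or if a joint passes its speed limit or range.

## Working session

There is one attempt and no reset: what is moved stays moved. The work goes in short steps, Python scripts to look and compute and a shell command to move; the robot and the scene stay as the last step left them, time stands still between calls to the robot, and variables do not carry over. Pictures are saved under pics/ and viewed, at most 10 in all, crops included, and the job is handed in when it is done.

```bash
mkdir -p pics
python3 - <<'E'
from workcell import env
import cv2,numpy as np
for c in ["top","scene"]:
    im=env.read_camera(c); cv2.imwrite(f"pics/{c}0.png",im[:,:,::-1])
    for t in ["probe_stand","pad","hook","plate"]:
        for r in env.pinpoint(c,t)[:2]: print(c,t,np.round(r["point"],4),round(r["confidence"],2))
s=env.observe();print(s["time"],s["eef_pos"],s["orientation"],s["contact_force"])
print(env.camera_params("top"))
E
```

```text
top probe_stand [ 0.5381 -0.0375 -0.0021] 0.79
top pad [ 0.5297 -0.1172  0.1574] 0.94
top hook [ 0.5332 -0.0979  0.0701] 0.79
top plate [ 0.462  -0.0245  0.089 ] 0.85
scene probe_stand [ 5.383e-01 -4.140e-02 -3.000e-04] 0.67
scene pad [ 0.5318 -0.1188  0.1553] 0.7
scene plate [ 0.4631 -0.023   0.0928] 0.85
scene plate [ 4.601e-01 -2.600e-01 -1.000e-04] 0.68
0.5 [0.21263847 0.53423624 0.23132424] [1.79996664e+02 9.81429523e-05 1.58296546e+02] [ 0.35385501 -0.71933862  0.14558056]
{'fov_y': 42.36106770166127, 'cx': 261.97233728947356, 'cy': 197.71439540116475, 'k1': -0.06079043649664678, 'xyz': array([0.39613401, 0.05217854, 1.28653177]), 'rotation': array([-170.87704107,    0.49772618,  -89.03058305])}
```

View pics/top0.png

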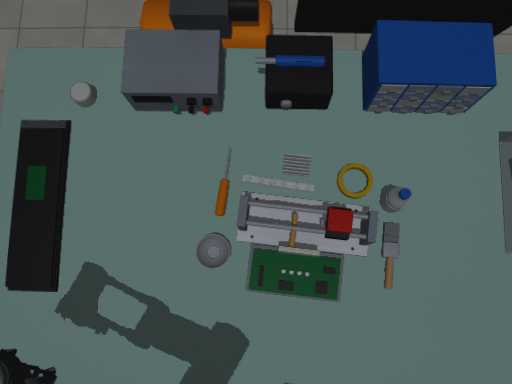

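View pics/scene0.png

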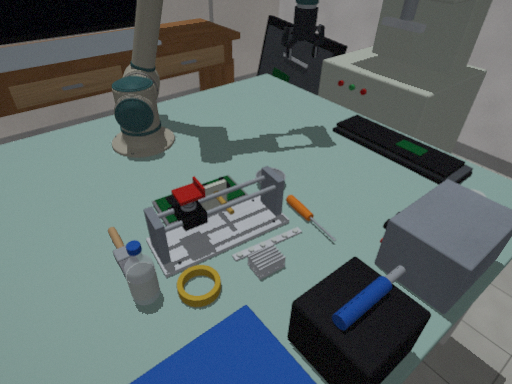

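The top view shows the stand at (240–375, 195–255), with the red pad at (340,220), the brass post at about (294,228), and +y to the left. The scene view shows the pad at home with its thumb wall on the +y side. I'll refine yaw and post position with an overlay.

```bash
cat > h.py <<'E'
import numpy as np,cv2
from scipy.spatial.transform import Rotation as R
def proj(p,P):
    r=R.from_euler('xyz',p['rotation'],degrees=True).as_matrix()
    c=(np.atleast_2d(P)-p['xyz'])@r; s=c[:,:2]/c[:,2:]
    s=s*(1+p['k1']*(s**2).sum(1,keepdims=True)); f=192/np.tan(np.radians(p['fov_y']/2))
    return s*f+[p['cx'],p['cy']]
def stand(o,yaw,P):
    return R.from_euler('z',yaw,degrees=True).apply(np.atleast_2d(P)/1000.)+[o[0],o[1],0]
E
python3 - <<'E'
from h import *
from workcell import env
p=env.camera_params("top"); im=cv2.imread("pics/top0.png")
hsv=cv2.cvtColor(im,cv2.COLOR_BGR2HSV)
o0=[.538,-.0395]
# fit: white base mask + red pad
m=((hsv[...,1]<60)&(hsv[...,2]>150)).astype(np.uint8); m[:190]=0;m[262:]=0;m[:,:232]=0;m[:,378:]=0
from scipy.optimize import minimize
ys,xs=np.nonzero(m); print(len(xs))
red=((hsv[...,1]>150)&(hsv[...,2]>80)&((hsv[...,0]<8)|(hsv[...,0]>172))).astype(np.uint8); red[:190]=0;red[250:]=0;red[:,:310]=0
print(cv2.minAreaRect(np.argwhere(red)[:,::-1].astype(np.int32)))
for yaw in (-5,-6.5,-8): print(yaw,proj(p,stand(o0,yaw,[[0,-75,158]])))
k=5;x0,y0=232,185;crop=cv2.resize(im[y0:y0+85,x0:x0+150],None,fx=k,fy=k,interpolation=cv2.INTER_CUBIC)
def d(P,c,cl=True):
    q=((proj(p,P)-[x0,y0]+.5)*k).astype(np.int32); cv2.polylines(crop,[q],cl,c,1)
o,yaw=o0,-6.5
d(stand(o,yaw,[[-65,-170,12],[65,-170,12],[65,170,12],[-65,170,12]]),(255,0,0))
d(stand(o,yaw,[[-26,-101,158],[26,-101,158],[26,-49,158],[-26,-49,158]]),(0,255,0))
for y in (-20,0,20,40): d(stand(o,yaw,[[-65,y,63],[25,y,63]]),(255,0,255),False)
cv2.imwrite("pics/ov.png",crop)
E
```

```text
0
((339.84619140625, 219.7307891845703), (24.434839248657227, 22.822391510009766), 7.125016689300537)
-5 [[339.83876549 218.60393324]]
-6.5 [[339.7591446 219.4499005]]
-8 [[339.65717183 220.29344915]]
```

View pics/ov.png

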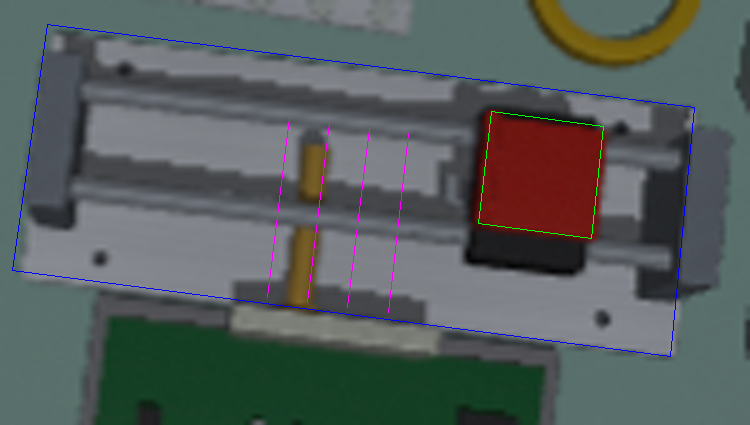

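The overlay fits well. The stand has a yaw of about -6.8°, and the post shows at stand y ≈ +25 mm, so I expect contact at a carriage value near 0.087. Next I work out the press pose.

```bash
python3 - <<'E'
from h import *
s=stand([.538,-.0395],-6.8,[[0,-75,158],[0,-67,200],[0,-67,158],[0,20,158]])*1000
print(s.round(1)); print((s[1]-np.array([212.6,534.2,231.3])).round(1)); print(s[3]-s[2])
E
python3 -m crank '[{"dx":28,"dy":-55,"grip":1,"twist":0.13},{"dx":55,"dy":-110,"grip":1,"twist":0.262},{"dx":83,"dy":-165,"grip":1,"twist":0.262},{"dx":110,"dy":-220,"grip":1,"twist":0.262},{"dx":138,"dy":-275,"grip":1,"twist":0.262}]'
```

```text
[[ 529.1 -114.   158. ]
 [ 530.1 -106.   200. ]
 [ 530.1 -106.   158. ]
 [ 540.4  -19.6  158. ]]
[ 317.5 -640.2  -31.3]
[10.30114524 86.38799921  0.        ]schema error: expected keys dx, dy, dz, twist, grip
```

```bash
python3 -m crank '[{"dx":28,"dy":-55,"dz":0,"grip":1,"twist":0.13},{"dx":55,"dy":-110,"dz":0,"grip":1,"twist":0.262},{"dx":83,"dy":-165,"dz":0,"grip":1,"twist":0.262},{"dx":110,"dy":-220,"dz":0,"grip":1,"twist":0.262},{"dx":138,"dy":-275,"dz":0,"grip":1,"twist":0.262}]'
python3 -m crank '[{"dx":28,"dy":-55,"dz":0,"grip":1,"twist":0},{"dx":55,"dy":-110,"dz":0,"grip":1,"twist":0},{"dx":83,"dy":-165,"dz":0,"grip":1,"twist":0},{"dx":110,"dy":-220,"dz":0,"grip":1,"twist":0},{"dx":138,"dy":-275,"dz":0,"grip":1,"twist":0}]'
python3 -m crank '[{"dx":21,"dy":-46,"dz":0,"grip":1,"twist":0},{"dx":41,"dy":-92,"dz":0,"grip":1,"twist":0},{"dx":41,"dy":-92,"dz":0,"grip":1,"twist":0},{"dx":41,"dy":-92,"dz":0,"grip":1,"twist":0}]'
```

```text
time: 1.12
eef_pos: [0.3513, 0.2576, 0.2317]
orientation: [180.0, 0.1, 173.3]
contact_force: [0.3, 0.1, 0.3]
gripper_width: 0.0004
grip_force: 0.0
time: 1.75
eef_pos: [0.4894, -0.0177, 0.2317]
orientation: [180.0, 0.1, 173.3]
contact_force: [1.0, 0.7, -0.7]
gripper_width: -0.0
grip_force: 0.0
time: 2.25
eef_pos: [0.5292, -0.1074, 0.2311]
orientation: [179.9, -0.1, 173.3]
contact_force: [0.4, 0.1, 0.1]
gripper_width: 0.0001
grip_force: 0.0
```

Run:
```python
from h import *
from workcell import env
for c in ["wrist","scene"]:
    p=env.camera_params(c); im=env.read_camera(c)[:,:,::-1].copy()
    for r in env.pinpoint(c,"pad")[:2]+env.pinpoint(c,"plate")[:1]: print(c,np.round(r["point"],4),round(r["confidence"],2))
    for o,col in (([.538,-.0395],(0,255,0)),):
        q=proj(p,stand(o,-6.8,[[-26,-101,158],[26,-101,158],[26,-49,158],[-26,-49,158]])).astype(np.int32); cv2.polylines(im,[q],True,col,1)
    cv2.imwrite(f"pics/{c}1.png",im)
a,b=cv2.imread("pics/wrist1.png"),cv2.imread("pics/scene1.png")
b=cv2.resize(b[130:280,120:320],(512,384),interpolation=cv2.INTER_CUBIC)
cv2.imwrite("pics/both.png",cv2.resize(np.hstack([a,b]),(800,300)))
```

```text
wrist [ 0.532  -0.1158  0.1603] 0.87
wrist [ 0.468  -0.0252  0.09  ] 0.67
scene [ 0.5303 -0.1216  0.1556] 0.69
scene [ 0.4654 -0.0244  0.0947] 0.95
```

View pics/both.png

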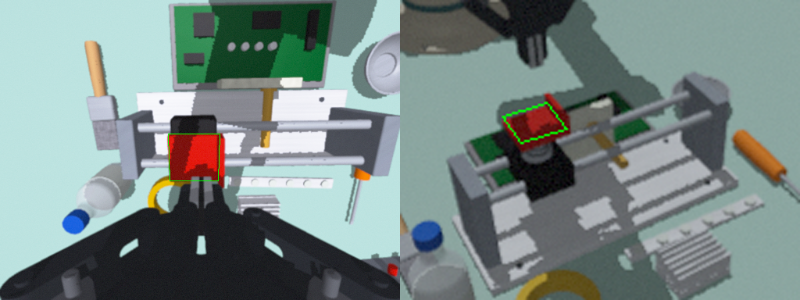

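The wrist overlay (left half) lands on the pad at about (195,158), with the wall on its right edge. The scene half agrees. Descending now.

```bash
python3 -m crank '[{"dx":1,"dy":-2,"dz":-35,"grip":1,"twist":0},{"dx":1,"dy":-2,"dz":-64,"grip":1,"twist":0},{"dx":1,"dy":-2,"dz":-68,"grip":1,"twist":0},{"dx":1,"dy":-2,"dz":-68,"grip":1,"twist":0}]'
python3 -m crank '[{"dx":0,"dy":0,"dz":-5,"grip":1,"twist":0},{"dx":0,"dy":0,"dz":-10,"grip":1,"twist":0},{"dx":0,"dy":0,"dz":-14,"grip":1,"twist":0},{"dx":0,"dy":0,"dz":-14,"grip":1,"twist":0}]'
```

```text
time: 3.05
eef_pos: [0.5311, -0.1096, 0.164]
orientation: [-180.0, 0.0, 173.3]
contact_force: [-0.1, 0.6, 0.6]
gripper_width: 0.0003
grip_force: 0.0
time: 3.55
eef_pos: [0.5317, -0.11, 0.1499]
orientation: [-180.0, 0.1, 173.3]
contact_force: [1.3, -0.2, 4.4]
gripper_width: -0.0
grip_force: 2.1
```

```bash
python3 -m crank '[{"dx":0,"dy":0,"dz":-6,"grip":1,"twist":0},{"dx":0,"dy":0,"dz":-12,"grip":1,"twist":0},{"dx":0,"dy":0,"dz":-18,"grip":1,"twist":0},{"dx":0,"dy":0,"dz":-18,"grip":1,"twist":0}]'
python3 -m crank '[{"dx":1,"dy":8,"dz":0,"grip":1,"twist":0},{"dx":2,"dy":16,"dz":0,"grip":1,"twist":0},{"dx":2,"dy":16,"dz":0,"grip":1,"twist":0}]'
```

```text
time: 4.05
eef_pos: [0.5317, -0.11, 0.1321]
orientation: [-180.0, 0.1, 173.3]
contact_force: [0.2, -0.0, 7.4]
gripper_width: -0.0002
grip_force: 3.8
time: 4.42
eef_pos: [0.5334, -0.0942, 0.1325]
orientation: [-179.9, 0.1, 173.3]
contact_force: [-0.9, -1.4, 7.8]
gripper_width: 0.0001
grip_force: 3.8
```

```bash
python3 -m crank '[{"dx":1.5,"dy":12,"dz":0,"grip":1,"twist":0},{"dx":3,"dy":25,"dz":0,"grip":1,"twist":0},{"dx":4.5,"dy":37,"dz":0,"grip":1,"twist":0},{"dx":6,"dy":50,"dz":0,"grip":1,"twist":0},{"dx":6,"dy":50,"dz":0,"grip":1,"twist":0}]'
python3 - <<'E'
from h import *
from workcell import env
im={c:env.read_camera(c)[:,:,::-1] for c in("wrist","scene","top")}
for c in im:
    for t in("pad","plate"):
        for r in env.pinpoint(c,t)[:1]: print(c,t,np.round(r["point"],4),round(r["confidence"],2))
b=cv2.resize(im["scene"][130:280,120:320],(512,384),interpolation=cv2.INTER_CUBIC)
cv2.imwrite("pics/both2.png",cv2.resize(np.hstack([im["wrist"],b]),(800,300)))
E
```

```text
time: 5.05
eef_pos: [0.5386, -0.0439, 0.1323]
orientation: [-179.9, 0.0, 173.4]
contact_force: [-1.2, -1.7, 7.6]
gripper_width: -0.0001
grip_force: 4.1
wrist pad [ 0.5388 -0.0514  0.1357] 0.6
wrist plate [ 0.4721 -0.0252  0.093 ] 0.61
scene pad [ 0.5392 -0.0533  0.1312] 0.82
scene plate [ 0.463  -0.0245  0.0933] 0.62
top pad [ 0.5357 -0.0492  0.1289] 0.6
top plate [ 0.4637 -0.0228  0.0871] 0.81
```

View pics/both2.png

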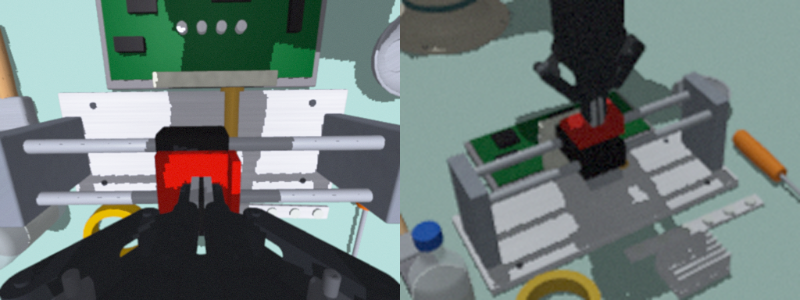

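The wrist half shows the pad pressed and the carriage out by about 65 mm. The post at (232,110) is still ahead of it (to the right). I'll approach it slowly.

```bash
python3 -m crank '[{"dx":0.7,"dy":6,"dz":0,"grip":1,"twist":0},{"dx":1.2,"dy":10,"dz":0,"grip":1,"twist":0},{"dx":1.2,"dy":10,"dz":0,"grip":1,"twist":0}]'
python3 -m crank '[{"dx":0.2,"dy":1.5,"dz":0,"grip":1,"twist":0},{"dx":0.4,"dy":3,"dz":0,"grip":1,"twist":0},{"dx":0.4,"dy":3,"dz":0,"grip":1,"twist":0}]'
```

```text
time: 5.88
eef_pos: [0.5396, -0.0345, 0.1323]
orientation: [-179.9, 0.0, 173.4]
contact_force: [-1.6, -2.2, 8.1]
gripper_width: -0.0
grip_force: 4.1
time: 6.25
eef_pos: [0.5399, -0.0317, 0.1323]
orientation: [-179.9, -0.0, 173.3]
contact_force: [-1.9, -2.3, 7.2]
gripper_width: -0.0
grip_force: 4.1
```

```bash
python3 -m crank '[{"dx":0.2,"dy":1,"dz":0,"grip":1,"twist":0},{"dx":0.2,"dy":2,"dz":0,"grip":1,"twist":0},{"dx":0.2,"dy":2,"dz":0,"grip":1,"twist":0}]'
```

```text
time: 6.62
eef_pos: [0.54, -0.0298, 0.1322]
orientation: [-179.9, -0.0, 173.3]
contact_force: [-2.0, -2.2, 9.3]
gripper_width: -0.0001
grip_force: 4.1
```

```bash
python3 -m crank '[{"dx":0.3,"dy":1,"dz":0,"grip":1,"twist":0},{"dx":0.3,"dy":2,"dz":0,"grip":1,"twist":0},{"dx":0.3,"dy":2,"dz":0,"grip":1,"twist":0}]'
```

```text
time: 7.0
eef_pos: [0.5402, -0.0278, 0.1322]
orientation: [-179.9, -0.0, 173.3]
contact_force: [-1.4, -2.3, 8.3]
gripper_width: -0.0004
grip_force: 4.0
```

```bash
python3 -m crank '[{"dx":0.3,"dy":1,"dz":0,"grip":1,"twist":0},{"dx":0.3,"dy":2,"dz":0,"grip":1,"twist":0},{"dx":0.3,"dy":2,"dz":0,"grip":1,"twist":0}]'
```

```text
time: 7.38
eef_pos: [0.5404, -0.0258, 0.1321]
orientation: [-179.9, -0.0, 173.3]
contact_force: [-1.9, -2.9, 8.3]
gripper_width: -0.0003
grip_force: 4.0
```

```bash
python3 -m crank '[{"dx":0.2,"dy":0.7,"dz":0,"grip":1,"twist":0},{"dx":0.2,"dy":1.5,"dz":0,"grip":1,"twist":0},{"dx":0.2,"dy":1.5,"dz":0,"grip":1,"twist":0}]'
```

```text
time: 7.75
eef_pos: [0.5406, -0.0244, 0.1321]
orientation: [-179.9, -0.0, 173.3]
contact_force: [-2.7, -1.9, 7.6]
gripper_width: -0.0001
grip_force: 4.1
```

```bash
python3 -m crank '[{"dx":0.3,"dy":0.7,"dz":0,"grip":1,"twist":0},{"dx":0.3,"dy":1.5,"dz":0,"grip":1,"twist":0},{"dx":0.3,"dy":1.5,"dz":0,"grip":1,"twist":0}]'
```

```text
time: 8.12
eef_pos: [0.5407, -0.0228, 0.1321]
orientation: [-179.9, -0.1, 173.3]
contact_force: [-1.9, -2.4, 8.1]
gripper_width: 0.0002
grip_force: 4.1
```

```bash
python3 -m crank '[{"dx":0.3,"dy":0.7,"dz":0,"grip":1,"twist":0},{"dx":0.3,"dy":1.5,"dz":0,"grip":1,"twist":0},{"dx":0.3,"dy":1.5,"dz":0,"grip":1,"twist":0}]'
```

```text
time: 8.5
eef_pos: [0.5409, -0.0213, 0.1321]
orientation: [-179.9, -0.1, 173.3]
contact_force: [-1.5, -2.9, 8.1]
gripper_width: 0.0
grip_force: 4.1
```

```bash
python3 -m crank '[{"dx":0.3,"dy":0.7,"dz":0,"grip":1,"twist":0},{"dx":0.3,"dy":1.5,"dz":0,"grip":1,"twist":0},{"dx":0.3,"dy":1.5,"dz":0,"grip":1,"twist":0}]'
```

```text
time: 8.88
eef_pos: [0.541, -0.0201, 0.132]
orientation: [-179.8, -0.1, 173.4]
contact_force: [-2.3, -4.0, 8.7]
gripper_width: -0.0
grip_force: 4.1
```

```bash
python3 -m crank '[{"dx":0.3,"dy":0.7,"dz":0,"grip":1,"twist":0},{"dx":0.3,"dy":1.5,"dz":0,"grip":1,"twist":0},{"dx":0.3,"dy":1.5,"dz":0,"grip":1,"twist":0}]'
python3 - <<'E'
from h import *
from workcell import env
im={c:env.read_camera(c)[:,:,::-1] for c in("wrist","scene","top")}
for c in im:
    for t in("pad","plate"):
        for r in env.pinpoint(c,t)[:1]: print(c,t,np.round(r["point"],4),round(r["confidence"],2))
b=cv2.resize(im["scene"][130:280,120:320],(512,384),interpolation=cv2.INTER_CUBIC)
cv2.imwrite("pics/both3.png",cv2.resize(np.hstack([im["wrist"],b]),(800,300)))
E
```

```text
time: 9.25
eef_pos: [0.5412, -0.0193, 0.132]
orientation: [-179.7, -0.1, 173.4]
contact_force: [-3.1, -4.7, 7.4]
gripper_width: 0.0001
grip_force: 4.1
wrist pad [ 0.5415 -0.0275  0.1308] 0.93
wrist plate [ 0.4704 -0.0235  0.0909] 0.58
scene pad [ 0.5408 -0.0273  0.1304] 0.59
scene plate [ 0.4647 -0.0261  0.0936] 0.79
top pad [ 0.5387 -0.0255  0.1294] 0.48
top plate [ 0.4621 -0.0242  0.0881] 0.6
```

View pics/both3.png

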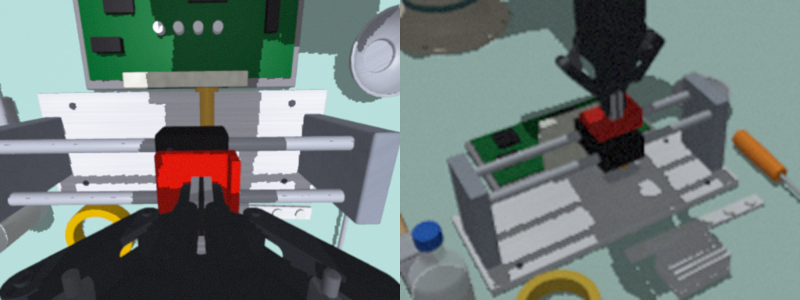

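The y force rose from 2.4 to 4.7 N and motion lagged the command. Carriage is about 0.089, as predicted from the image, so the shank has met the post. I'll back off 4 mm to put the post inside the pocket, then let the plunger rise.

```bash
python3 -m crank '[{"dx":-0.3,"dy":-2,"dz":0,"grip":1,"twist":0},{"dx":-0.5,"dy":-4,"dz":0,"grip":1,"twist":0},{"dx":-0.5,"dy":-4,"dz":0,"grip":1,"twist":0}]'
python3 -m crank '[{"dx":0,"dy":0,"dz":4,"grip":1,"twist":0},{"dx":0,"dy":0,"dz":8,"grip":1,"twist":0},{"dx":0,"dy":0,"dz":12,"grip":1,"twist":0},{"dx":0,"dy":0,"dz":15,"grip":1,"twist":0},{"dx":0,"dy":0,"dz":15,"grip":1,"twist":0}]'
python3 -m crank '[{"dx":0,"dy":0,"dz":2,"grip":1,"twist":0},{"dx":0,"dy":0,"dz":4,"grip":1,"twist":0},{"dx":0,"dy":0,"dz":4,"grip":1,"twist":0}]'
```

```text
time: 10.07
eef_pos: [0.5409, -0.0224, 0.132]
orientation: [-179.9, -0.1, 173.3]
contact_force: [-3.1, -2.0, 8.4]
gripper_width: -0.0002
grip_force: 4.1
time: 10.7
eef_pos: [0.541, -0.0223, 0.1467]
orientation: [-179.9, -0.1, 173.3]
contact_force: [-1.9, -2.3, 5.3]
gripper_width: 0.0001
grip_force: 2.7
time: 11.08
eef_pos: [0.5418, -0.0208, 0.15]
orientation: [179.9, -0.0, 173.3]
contact_force: [-0.1, -0.3, 0.2]
gripper_width: 0.0003
grip_force: 0.0
```

Contact force is zero at z = 0.150, where the free plunger earlier pushed with 4.4 N, so the hook is holding. Lifting clear and checking.

```bash
python3 -m crank '[{"dx":0,"dy":-2,"dz":10,"grip":1,"twist":0},{"dx":0,"dy":-2,"dz":30,"grip":1,"twist":0},{"dx":0,"dy":-2,"dz":80,"grip":1,"twist":0},{"dx":0,"dy":-2,"dz":110,"grip":1,"twist":0},{"dx":0,"dy":-2,"dz":110,"grip":1,"twist":0}]'
python3 - <<'E'
from h import *
from workcell import env
im={c:env.read_camera(c)[:,:,::-1] for c in("wrist","scene")}
for c in im:
    for t in("pad","hook","plate"):
        for r in env.pinpoint(c,t)[:1]: print(c,t,np.round(r["point"],4),round(r["confidence"],2))
b=cv2.resize(im["scene"][130:280,120:320],(512,384),interpolation=cv2.INTER_CUBIC)
cv2.imwrite("pics/both4.png",cv2.resize(np.hstack([im["wrist"],b]),(800,300)))
E
```

```text
time: 11.7
eef_pos: [0.5436, -0.0235, 0.2635]
orientation: [-180.0, 0.4, 173.3]
contact_force: [-0.1, 0.4, -0.5]
gripper_width: 0.0003
grip_force: 0.0
wrist pad [0.4609 0.1934 0.0027] 0.53
wrist hook [0.6518 0.1601 0.001 ] 0.52
wrist plate [ 0.4691 -0.0234  0.0907] 0.73
scene pad [ 0.5399 -0.0319  0.1471] 0.92
scene hook [ 0.6477  0.0278 -0.0023] 0.27
scene plate [ 0.4656 -0.026   0.0949] 0.56
```

View pics/both4.png

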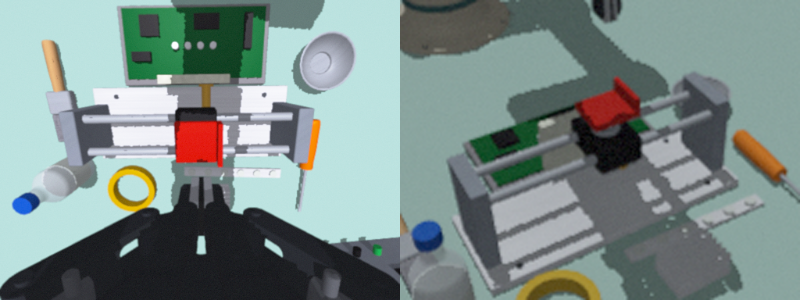

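The pad stands at z ≈ 0.147 (plunger about 10 mm) and the carriage is still about 85 mm out beside the post. The robot is clear and nothing else has moved.

```bash
python3 -c "
from workcell import env
print(env.sign_off())"
```

```text
the job is handed in; nothing more can be done
None
```

The hook is clipped on the brass post and holds by itself (plunger about 10 mm down, carriage about 85 mm out, both estimated from the camera); the job is handed in, but the sign-off returned no verdict.

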